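# Set the sold-out jar lane for restocking

## Robot

A 7-joint arm with a two-finger parallel gripper is mounted at the origin on the work surface. World frame = base frame: x ahead of the robot, y to its left, z up, the work surface at z = 0. Lengths are in m, angles in degrees, forces in N, time in s.
With the tool pointing down it reaches from about 0.425 to 0.875 m from the base axis. Payload 4.7 kg.
Tool frame: the origin (TCP) lies at the very end of the fingers, on their centre line; the grasp point (between the pads) lies 19 mm behind it; z points along the fingers, y is the line along which they close (so a half turn about z gives the same grasp; the last joint's range is limited). The gripper opens to 87 mm and grips with 3 to 60 N. Pads are 19 mm wide; open, the fingers measure 117 mm over their backs; the gripper's body (75 mm by 190 mm) begins 51 mm behind the grasp point.
Start: joints at [64.177, 18.392, -4.016, 83.108, 1.295, 78.541, -3.26], TCP at [0.291, -0.581, 0.223] pointing down, gripper open.
Joint ranges: [-163.93, 163.93], [-17.29, 119.83], [-79.2, 71.16], [3.27, 140.29], [-89.18, 269.18], [5.43, 117.66], [-154.24, 154.24]. Speed limits (degrees/s): [147.25, 147.25, 180, 180, 180, 180, 180].

## Interface

Orientations are given as [roll, pitch, yaw] about the fixed x, y, z axes, in that order (R = Rz(yaw) Ry(pitch) Rx(roll)).
In Python, from cell import get_obs, read_camera, sign_off, silhouettes gives the robot as it stands.
- The arm moves only by the tool play_rows, never from a script. Its argument "steps" is a list that holds one entry, the list of rows, each a list of 7 numbers: the shift along the tool's x, y, z in m, then the turn, a rotation vector about the tool's x, y, z in rad, then the finger opening in m, from 0 to 0.087. A call has 1 to 12 rows; each row shifts and turns the commanded pose from where the row before left it, along the tool's axes as they then stand; what a row does not reach is not made up. A row lasts 1/10 s, in which the tool goes at most 50 mm and 8.59 degrees, less where a joint would pass 70% of its speed; a pose out of reach is approached as far as the arm can. A call is refused whole if a number of a shift passes 0.05 or a number of a turn 0.15, either way. A call with a gripper value outside its range is refused whole. The fingers move at their own pace and stop on an object; "force" is the grip in N (left out, the last holds). Time passes only in rows, so rows that do not move let the fingers close. It gives the time, the measured TCP pose, the force, the opening and the grip force at its end, in the units of the state.
- get_obs(): the state, without advancing time (a new reading comes with each control period).
- read_camera(name): name is "side" or "top"; returns a dict with "frame" (480x640x3 uint8, red, green, blue), "intrinsics" (3x3 intrinsics, pixels), "view" (4x4, takes a point from world to camera coordinates). Camera axes: x right, y up, looking along -z (the intrinsics and any distortion apply to the point x, -y, -z); pixel columns grow to the right and rows downward; lengths in m; the calibration is good to about 2 mm. A picture is of the moment at which its call begins. There is no depth.
- sign_off(): hands the job in; it is judged then, once.
Trained networks look in the newest picture that a camera, given by its name, has taken for a name from the list of things; names that differ only in an ending like _2 or _b are one class to them, and where a whole thing is asked for, a point or a joint stands for the part that bears it (a point fixed in the world has none). Each returns a list of dicts, best first, with "p" (0 to 1); they miss things now and then, are a little off and sometimes report something else, mostly with a low value. They report only what shows in the picture. A call takes as long as a camera call.
- silhouettes(camera, name): "pixels" (480x640 bool, what is visible of it) and "extent" ([left, top, right, bottom] in pixels, round what is visible of it).
The state is a dict: "time_s": time; "qpos": joint angles; "joint_velocities": joint speeds; "effort": joint torques, N m; "tool_pos": TCP position; "tool_rot": TCP orientation; "force": force on the tool from outside, world axes, zero at the start; "wrist_torque": the same for the moment, N m; "grip_width": finger opening in m; "grasp_force": force on a finger pad.
Only numpy, scipy, OpenCV 4.12 (cv2) and the standard library are available. Lean on these libraries where they do the work, as an engineer would, in place of code of your own. Each camera call takes 0.05 s, during which the arm holds its last target. There are 200 camera calls.

## Task

The jar lane with the green pusher is sold out. With the fingertips, push the green pusher all the way back to its stop, then let it go so that it springs forward and stays latched half way on its catch, ready for restocking. Leave the amber pusher and the pottery where they are, and end clear of everything.

Things in the scene. Friction and masses are not known exactly. Their poses are not given: they have to be found in the camera images.
- green_pusher (a joint): travel of the green pusher, m: 0 forward (towards the robot, where its spring holds it), 0.085 fully back at its stop. The spring pushes forward, 3 N at 0 to 7 N at the back, plus 1 N if moved at 40 mm/s. Once pushed past the catch and let go, it is held at about 0.046; let go earlier, it springs back to 0
- green_face (a point): centre of the front face of the green pusher, the green block 90 mm deep with a wood inlay on top; face 100 mm wide, 48 mm tall. Moves with the pusher. x axis: the way it is pushed (level, away from the robot, turned with the feeder), z up. The lane floor is 26 mm below this point. With the pusher forward, 68 mm of lane are free before the face, up to the front lip
- green_feeder: fixed white base of the green lane, 265 x 170 mm, lane floor 12 mm above the table; origin on the table below the lane's middle line, 90 mm beyond the face of the forward pusher. x: push direction, y: left. Front lip 10 mm high; aluminium rail on the right, 22 mm high, 57 mm from the middle line; rear wall 50 mm high
- green_catch_tip (a point): tip of the brass catch at the left of the green lane: a sprung arm 85 mm long, 12 mm high, on an upright pivot. A steel lug on the pusher's left side swings it aside on the way back; then it snaps in and holds the lug
- amber_pusher (a joint): travel of the amber pusher, m: 0 forward (towards the robot, where its spring holds it), 0.085 fully back at its stop. The spring pushes forward, 3 N at 0 to 7 N at the back, plus 1 N if moved at 40 mm/s. Once pushed past the catch and let go, it is held at about 0.046; let go earlier, it springs back to 0
- amber_face (a point): centre of the front face of the amber pusher, the amber block 90 mm deep with a wood inlay on top; face 100 mm wide, 48 mm tall. Moves with the pusher. x axis: the way it is pushed (level, away from the robot, turned with the feeder), z up. The lane floor is 26 mm below this point. With the pusher forward, 68 mm of lane are free before the face, up to the front lip
- amber_feeder: fixed white base of the amber lane, 265 x 170 mm, lane floor 12 mm above the table; origin on the table below the lane's middle line, 90 mm beyond the face of the forward pusher. x: push direction, y: left. Front lip 10 mm high; aluminium rail on the right, 22 mm high, 57 mm from the middle line; rear wall 50 mm high
- amber_catch_tip (a point): tip of the brass catch at the left of the amber lane: a sprung arm 85 mm long, 12 mm high, on an upright pivot. A steel lug on the pusher's left side swings it aside on the way back; then it snaps in and holds the lug
- lane_jar: small brown lidded jar, 54 mm wide, 70 mm tall, standing in the amber lane just in front of the amber pusher; origin at the centre of its underside
- olive_jar: olive lidded jar, 68 mm wide, 95 mm tall, left of the feeders; origin at the centre of its underside
- brown_jar: brown lidded jar, 68 mm wide, 95 mm tall, right of the feeders; origin at the centre of its underside
- olive_mug: olive mug, 76 mm wide, 75 mm tall, right of the feeders; origin at the centre of its underside
- cream_cup: cream cup, 52 mm wide, 55 mm tall, between the rear halves of the two feeders; origin at the centre of its underside
- rust_plate: rust-red plate, 140 mm wide, 22 mm tall, to the right near the robot; origin at the centre of its underside
- small_vase: brown vase, 64 mm wide, 110 mm tall, left of the feeders; origin at the centre of its underside

How it is judged (in metres and radians):
On the way:
1. the green pusher is pushed all the way back (to within 10 mm of its stop) (value of joint green_pusher above 0.075 m), for 0.02 s.
At the end, for the whole second after the job is handed in: the green pusher rests on its catch at 40 to 52 mm of its travel, the amber pusher is forward (under 6 mm), and the pottery is within 25 mm of where it stood (value of joint green_pusher between 0.04 and 0.052 m and velocity of joint green_pusher between -0.01 and 0.01 m/s and value of joint amber_pusher below 0.006 m); the robot touches nothing.
It fails at once if the amber pusher is pushed back by more than 10 mm (value of joint amber_pusher above 0.01 m).
It fails at once if a piece of pottery is moved by more than 25 mm, lifted or carried (distance of any of lane_jar, olive_jar, brown_jar, olive_mug, cream_cup, rust_plate, small_vase from where it was at the start of the episode above 0.025 m).
It fails at once if a piece of pottery is tipped over (angle between any of lane_jar, olive_jar, brown_jar, olive_mug, cream_cup, rust_plate, small_vase's own z axis and vertical above 0.5 rad).
It also fails if it takes over 38 s, if anything falls off the work surface, if the arm or the gripper's body presses on something with over 40 N, if the wrist force passes 120 N, or if a joint passes its speed limit or range.

## Working session

There is one attempt and no reset: what is moved stays moved. The work goes in short steps, Python scripts to look and compute and a tool call to move; the robot and the scene stay as the last step left them, time stands still between calls to the robot, and variables do not carry over. Pictures are saved under pics/ and viewed, at most 10 in all, crops included, and the job is handed in when it is done.

Besides the shell and the picture viewer there is one more tool, called as name([rows], argument=value, ...), one row to a line, values as JSON. play_rows: Moves the arm, as the interface text tells. Its arguments: {"type":"object","properties":{"steps":{"type":"array","items":{"type":"array","items":{"type":"array","items":{"type":"number"}}}},"force":{"type":"number"}},"required":["steps"]}

```bash
mkdir -p pics
cat > h.py <<'E'
import numpy as np, cv2
from cell import *
def ray(c,u,v):
    K=np.array(c["intrinsics"]);V=np.array(c["view"]);R=V[:3,:3];t=V[:3,3]
    d=np.linalg.inv(K)@[u,v,1]; d=R.T@(d*[1,-1,-1]); return -R.T@t,d
def atz(c,u,v,z):
    o,d=ray(c,u,v); return o+d*(z-o[2])/d[2]
def proj(c,p):
    V=np.array(c["view"]);q=V[:3,:3]@p+V[:3,3];q=np.array(c["intrinsics"])@(q*[1,-1,-1]);return q[:2]/q[2]
E
python3 - <<'E'
from h import *
o=get_obs();print(o["time_s"],o["tool_pos"],o["tool_rot"],o["force"])
for n in("top","side"):
    c=read_camera(n);cv2.imwrite(f"pics/{n}0.png",c["frame"][:,:,::-1])
    print(n,ray(c,320,240))
    for t in("green_pusher","amber_pusher","green_feeder","green_catch_tip","lane_jar"):
        for s in silhouettes(n,t)[:2]:
            m=s["pixels"].astype(np.uint8);v,u=np.nonzero(m);print(t,s["p"],s["extent"],m.sum(),cv2.minAreaRect(np.c_[u,v].astype(np.int32)) if len(u) else 0)
E
```

```text
0.0 [ 0.29106081 -0.58057127  0.22145497] [-1.79889524e+02  4.37518054e-03  2.66302492e+01] [-0.65824569 -1.29774206 -0.13781287]
top (array([0.38819522, 0.00583569, 1.37094174]), array([ 0.10016016,  0.01371479, -0.99496364]))
green_pusher 0.63 [215.1, 183.4, 261.1, 222.9] 1698 ((236.6932830810547, 201.69529724121094), (47.811500549316406, 39.861236572265625), 8.426968574523926)
amber_pusher 0.79 [367.8, 202.8, 418.3, 250.9] 1688 ((390.9499816894531, 228.15000915527344), (49.3315315246582, 39.528465270996094), 18.434947967529297)
green_feeder 0.56 [194.4, 141.3, 273.5, 255.7] 7646 ((233.49234008789062, 196.56155395507812), (70.57576751708984, 111.63126373291016), 7.125016689300537)
green_feeder 0.27 [120.6, 186.5, 155.2, 218.6] 730 ((136.50001525878906, 202.00001525878906), (30.405588150024414, 28.991374969482422), 45.0)
green_catch_tip 0.49 [205.5, 167.9, 224.5, 197.6] 139 ((211.78549194335938, 183.65225219726562), (4.941176414489746, 30.882354736328125), 28.07248878479004)
lane_jar 0.86 [375.1, 247.2, 398.7, 273.7] 409 ((386.0, 260.0), (22.0, 22.0), 90.0)
side (array([0.12361891, 
[... 251 characters left out ...]
, 184.8, 352.0, 222.3] 963 ((329.0409851074219, 203.45082092285156), (31.881183624267578, 38.79517364501953), 39.80556869506836)
amber_pusher 0.36 [278.1, 166.8, 373.2, 253.1] 3892 ((324.72003173828125, 210.04000854492188), (89.20001220703125, 53.20000457763672), 36.869895935058594)
green_feeder 0.81 [191.4, 247.3, 302.4, 340.9] 5826 ((246.73587036132812, 293.07550048828125), (101.2079849243164, 63.13357162475586), 29.05460548400879)
green_feeder 0.69 [250.3, 364.3, 275.9, 399.3] 675 ((262.5, 382.0), (32.0, 25.0), 90.0)
green_catch_tip 0.17 [190.4, 346.6, 219.7, 375.1] 670 ((203.5, 362.0), (30.0, 27.0), 90.0)
lane_jar 0.63 [344.4, 205.1, 361.8, 223.9] 290 ((351.0, 214.0), (20.0, 16.0), 90.0)
```

View pics/top0.png

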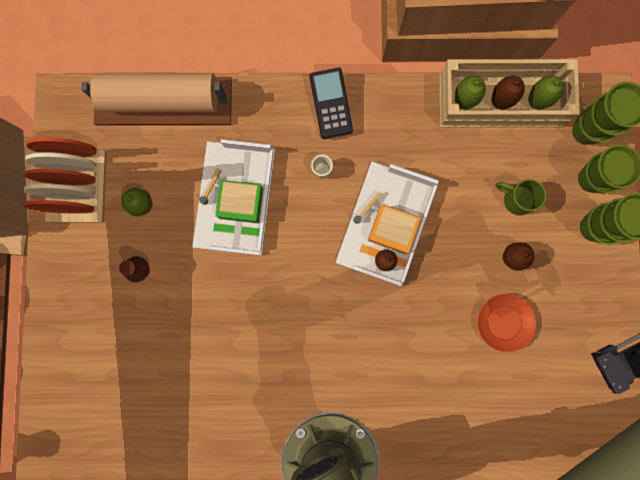

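View pics/side0.png

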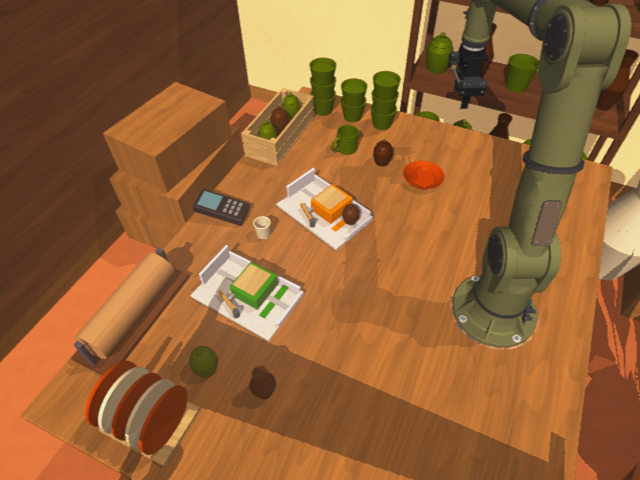

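```bash
cat > fit.py <<'E'
from h import *
from scipy.optimize import minimize
def fit(name,p0,t=0.,cams=("top","side")):
    D=[]
    for n in cams:
        c=read_camera(n);s=silhouettes(n,name)
        if s: D.append((n,c,s[0]["pixels"]))
    def poly(c,p):
        x,y,a=p[0],p[1],np.radians(p[2]); R=np.array([[np.cos(a),-np.sin(a)],[np.sin(a),np.cos(a)]])
        P=[np.r_[[x,y]+R@[u,v],z] for u in(0,.09) for v in(-.05,.05) for z in(.014,.062)]
        return cv2.convexHull(np.array([proj(c,q) for q in P],np.float32))
    def iou(c,m,p):
        g=np.zeros(m.shape,np.uint8);cv2.fillConvexPoly(g,np.round(poly(c,p)*16).astype(np.int32),1,shift=4);g=g>0
        return (g&m).sum()/(g|m).sum()
    for sel in [D]+[[d] for d in D]:
        f=lambda p:-sum(iou(c,m,p*[.01,.01,1]) for _,c,m in sel)
        s=np.array(p0)*[100,100,1]
        r=minimize(f,s,method="Nelder-Mead",options=dict(initial_simplex=[s,s+[3,0,0],s+[0,3,0],s+[0,0,12]],xatol=.01,fatol=1e-4))
        print([d[0] for d in sel],r.x*[.01,.01,1],-r.fun/len(sel))
E
python3 - <<'E'
from fit import *
c=read_camera("top");print("guess",atz(c,237,222,.062),atz(c,240,180,.062))
for q in((207,141),(273,147),(263,255),(194,247)):print(q,atz(c,*q,.006))
p=atz(c,237,218,.05);fit("green_pusher",[p[0],p[1],-7.])
def crop(c,x0,y0,w,h,k,f):cv2.imwrite(f,cv2.resize(c["frame"][y0:y0+h,x0:x0+w,::-1],None,fx=k,fy=k,interpolation=2))
crop(c,180,130,120,130,4,"pics/topc.png")
E
```

```text
guess [0.56203002 0.21894443 0.062     ] [0.66208322 0.21347785 0.062     ]
(207, 141) [0.77198598 0.30604595 0.006     ]
(273, 147) [0.75669046 0.14180204 0.006     ]
(263, 255) [0.48861313 0.16328442 0.006     ]
(194, 247) [0.50777205 0.33232867 0.006     ]
['top', 'side'] [ 0.5696432   0.21893608 -0.55477066] 0.43814102564102564
['top'] [ 0.57318235  0.22105503 -7.        ] 0.0
['side'] [ 0.5696432   0.21893608 -0.55477066] 0.8762820512820513
```

View pics/topc.png

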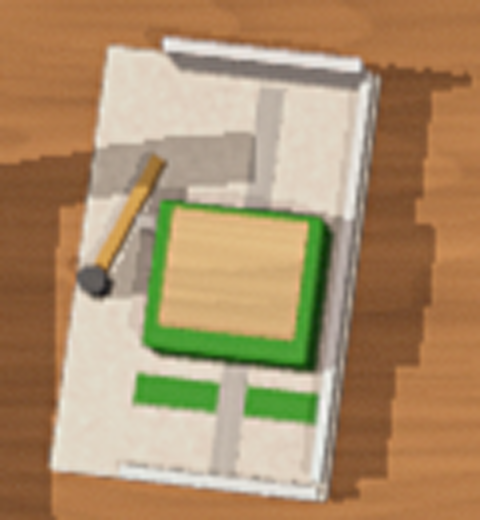

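Run:
```python
from fit import *
c=read_camera("top")
f=lambda u,v,z:atz(c,180+(u+.5)/4-.5,130+(v+.5)/4-.5,z)
for n,u,v,z in(("groove front",228,470,.012),("groove rear",270,92,.012),("block TL back",163,200,.062),("TR back",328,213,.062),("bottomR front",308,369,.014),("bottomL front",150,352,.014),("inlayFL",160,325,.062),("inlayFR",298,342,.062)):print(n,f(u,v,z).round(4))
for n in("top","side"):
  for s in silhouettes(n,"green_pusher"): print(n,s["p"],s["extent"])
fit("green_pusher",[.57,.22,-5.])
```

```text
groove front [0.5072 0.227  0.012 ]
groove rear [0.741  0.2049 0.012 ]
block TL back [0.663 0.26  0.062]
TR back [0.6552 0.1622 0.062 ]
bottomR front [0.5688 0.1789 0.014 ]
bottomL front [0.5791 0.2755 0.014 ]
inlayFL [0.5884 0.2604 0.062 ]
inlayFR [0.5784 0.1789 0.062 ]
top 0.56 [215.0, 181.2, 261.7, 224.8]
side 0.79 [230.9, 262.9, 277.5, 307.5]
['top', 'side'] [ 0.56997468  0.22484578 -7.37723265] 0.9143832501928344
['top'] [ 0.56956472  0.22432326 -7.29328375] 0.9470058293587705
['side'] [ 0.57059047  0.21977587 -1.27898238] 0.8902361199744735
```

play_rows([
  [[0,0,0,0,0,0.141,0],[0,0,0,0,0,0.141,0],[0,0,0,0,0,0.141,0],[0,0,0,0,0,0.141,0],[0.019,-0.03,0,0,0,0,0],[0.02,-0.035,0,0,0,0,0],[0.02,-0.035,0,0,0,0,0],[0.02,-0.035,0,0,0,0,0],[0.02,-0.035,0,0,0,0,0],[0.02,-0.035,0,0,0,0,0],[0.02,-0.035,0,0,0,0,0],[0.017,-0.035,0,0,0,0,0]],
])

```text
time_s: 2.4
tool_pos: [0.4749, -0.3213, 0.2228]
tool_rot: [180.0, -0.0, -5.7]
force: [1.2, -1.4, 0.1]
grip_width: 0.0029
grasp_force: 0.0
```

play_rows([
  [[0,-0.035,0,0,0,0,0],[0,-0.045,0,0,0,0,0],[0,-0.05,0,0,0,0,0],[0,-0.05,0,0,0,0,0],[0,-0.05,0,0,0,0,0],[0,-0.05,0,0,0,0,0],[0,-0.05,0,0,0,0,0],[0,-0.05,0,0,0,0,0],[0,-0.05,0,0,0,0,0],[0,-0.05,0,0,0,0,0],[0,-0.04,0,0,0,0,0],[0,-0.03,0,0,0,0,0]],
])

```text
time_s: 3.6
tool_pos: [0.5277, 0.2279, 0.2229]
tool_rot: [-179.9, -0.0, -5.5]
force: [0.5, -0.5, -0.3]
grip_width: 0.0005
grasp_force: 0.0
```

play_rows([
  [[0,0,0,0,0,0,0],[0,0,0,0,0,0,0]],
])

```text
time_s: 3.8
tool_pos: [0.5281, 0.2248, 0.2223]
tool_rot: [180.0, 0.0, -5.6]
force: [-0.2, -0.4, -0.2]
grip_width: 0.0005
grasp_force: 0.0
```

play_rows([
  [[0,0,0.02,0,0,0,0],[0,0,0.03,0,0,0,0],[0,0,0.03,0,0,0,0],[0,0,0.03,0,0,0,0],[0,0,0.02,0,0,0,0],[0,0,0.015,0,0,0,0],[0,0,0,0,0,0,0]],
])

```text
time_s: 4.5
tool_pos: [0.5273, 0.2221, 0.0755]
tool_rot: [179.9, 0.2, -5.8]
force: [-0.1, 0.2, -0.7]
grip_width: 0.0001
grasp_force: 0.0
```

Run:
```python
from h import *
c=read_camera("side");cv2.imwrite("pics/s1.png",cv2.resize(c["frame"][200:360,160:340,::-1],None,fx=3.5,fy=3.5,interpolation=2))
```

```text
(no output)
```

View pics/s1.png

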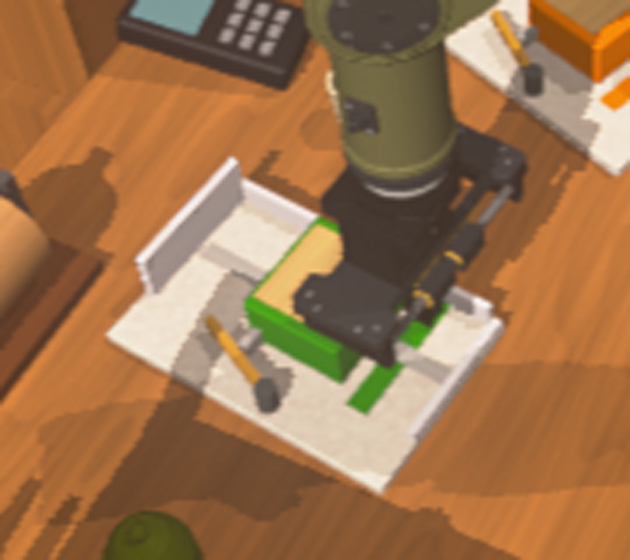

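The gripper hangs over the lane, in front of the green face (crop pixel about 350,350), with its body clear of the rail and the lip. I'll go down and approach.

play_rows([
  [[0,0,0.018,0,0,0,0],[0,0,0.015,0,0,0,0],[0,0,0.006,0,0,0,0],[0.005,0,0,0,0,0,0],[0.01,0,0,0,0,0,0],[0.008,0,0,0,0,0,0],[0.006,0,0,0,0,0,0],[0.004,0,0,0,0,0,0],[0.004,0,0,0,0,0,0],[0.004,0,0,0,0,0,0],[0.004,0,0,0,0,0,0]],
])

```text
time_s: 5.65
tool_pos: [0.5716, 0.2201, 0.0384]
tool_rot: [179.9, 0.2, -5.6]
force: [-5.8, -0.2, 4.0]
grip_width: 0.0007
grasp_force: 2.9
```

play_rows([
  [[0.004,0,0,0,0,0,0],[0.004,0,0,0,0,0,0],[0.004,0,0,0,0,0,0],[0.004,0,0,0,0,0,0],[0.004,0,0,0,0,0,0],[0.004,0,0,0,0,0,0],[0.004,0,0,0,0,0,0],[0.004,0,0,0,0,0,0]],
])

```text
time_s: 6.45
tool_pos: [0.6031, 0.2165, 0.0384]
tool_rot: [179.9, 0.2, -5.7]
force: [-6.5, -2.2, 4.4]
grip_width: 0.0006
grasp_force: 3.3
```

play_rows([
  [[0.004,0,0,0,0,0,0],[0.004,0,0,0,0,0,0],[0.004,0,0,0,0,0,0],[0.004,0,0,0,0,0,0],[0.004,0,0,0,0,0,0],[0.004,0,0,0,0,0,0],[0.004,0,0,0,0,0,0],[0.003,0,0,0,0,0,0],[0.002,0,0,0,0,0,0]],
])

```text
time_s: 7.35
tool_pos: [0.636, 0.2129, 0.0383]
tool_rot: [179.9, 0.2, -5.7]
force: [-6.1, -2.0, 4.8]
grip_width: 0.0006
grasp_force: 3.4
```

play_rows([
  [[0.002,0,0,0,0,0,0],[0.002,0,0,0,0,0,0],[0.002,0,0,0,0,0,0]],
])

```text
time_s: 7.65
tool_pos: [0.6417, 0.2123, 0.0383]
tool_rot: [179.8, 0.2, -5.7]
force: [-7.7, -2.5, 6.3]
grip_width: 0.0006
grasp_force: 3.5
```

play_rows([
  [[0.002,0,0,0,0,0,0],[0.002,0,0,0,0,0,0]],
])

```text
time_s: 7.85
tool_pos: [0.6442, 0.212, 0.0383]
tool_rot: [179.8, 0.4, -5.7]
force: [-14.5, -2.8, 9.3]
grip_width: 0.0007
grasp_force: 6.9
```

play_rows([
  [[0.002,0,0,0,0,0,0],[0.001,0,0,0,0,0,0]],
])

```text
time_s: 8.05
tool_pos: [0.6442, 0.212, 0.0383]
tool_rot: [179.7, 0.7, -5.6]
force: [-19.9, -3.2, 13.4]
grip_width: 0.0007
grasp_force: 9.7
```

It's at the stop: the force is rising and the position has stopped changing. Letting go now.

play_rows([
  [[-0.005,0,0,0,0,0,0],[-0.008,0,0,0,0,0,0],[-0.008,0,0,0,0,0,0],[-0.008,0,0,0,0,0,0],[-0.008,0,0,0,0,0,0],[-0.008,0,0,0,0,0,0],[-0.01,0,0,0,0,0,0],[-0.012,0,0,0,0,0,0],[-0.015,0,0,0,0,0,0],[-0.015,0,0,0,0,0,0],[-0.013,0,0,0,0,0,0],[0,0,0,0,0,0,0]],
])

```text
time_s: 9.25
tool_pos: [0.5396, 0.2239, 0.0388]
tool_rot: [180.0, -0.0, -5.6]
force: [-0.2, 0.2, -0.2]
grip_width: 0.0004
grasp_force: 0.0
```

play_rows([
  [[0,0,-0.02,0,0,0,0],[0,0,-0.03,0,0,0,0],[0,0,-0.04,0,0,0,0],[-0.02,0,-0.04,0,0,0,0],[-0.03,0,-0.03,0,0,0,0],[-0.02,0.02,-0.02,0,0,0,0],[0,0.03,0,0,0,0,0],[0,0.04,0,0,0,0,0],[0,0.04,0,0,0,0,0],[0,0.03,0,0,0,0,0],[0,0.02,0,0,0,0,0],[0,0,0,0,0,0,0]],
])

```text
time_s: 10.45
tool_pos: [0.4543, 0.0474, 0.2189]
tool_rot: [179.9, -0.1, -6.0]
force: [-0.4, 0.6, 0.4]
grip_width: 0.0008
grasp_force: 0.0
```

Run:
```python
from fit import *
fit("green_pusher",[.61,.22,-6.])
t=read_camera("top");s=read_camera("side")
cv2.imwrite("pics/f.png",np.hstack([cv2.resize(t["frame"][130:290,180:340,::-1],(400,400)),cv2.resize(s["frame"][200:360,180:340,::-1],(400,400))]))
o=get_obs();print(o["time_s"],o["tool_pos"],o["force"])
```

```text
['top', 'side'] [ 0.6168178   0.2162939  -4.22329298] 0.9174686079293176
['top'] [ 0.61393552  0.21805275 -5.48270137] 0.9141653501843076
['side'] [ 0.61585082  0.21533584 -6.26519257] 0.9189364461738002
10.75 [0.45392753 0.05238517 0.21860263] [ 0.50810377 -0.30071903  0.93909652]
```

View pics/f.png

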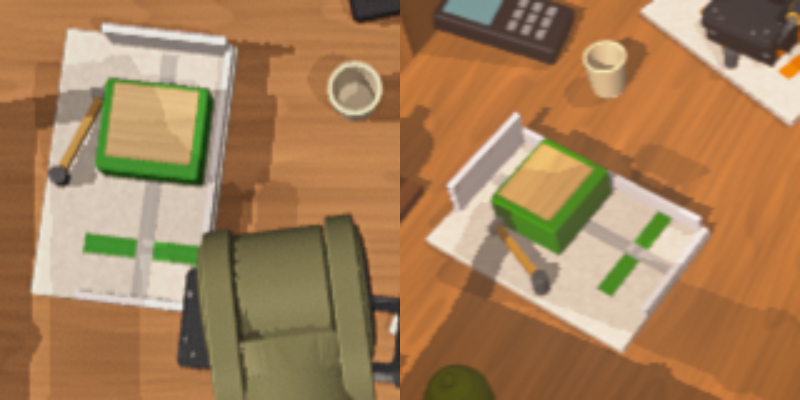

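The green face moved from x 0.570 to 0.615, about 46 mm. In the picture it stands mid-lane (top view about 155,130) with the catch tip at the lug. The robot is clear at z 0.22.

```bash
python3 -c "
from cell import *
print(sign_off())"
```

```text
the job is handed in; nothing more can be done
None
```

I pushed the green pusher back to its stop and let it go; the cameras put it latched about 46 mm back, the arm ended clear of everything, and I've handed the job in (no verdict came back).

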